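Set the module tester to position six and start it

TASK

A module lies in the nest of the bench tester, ready for its test. With a fingertip, push the pointer of the tester's large rotary selector round, click by click, to the sixth of its eight positions (the first is the fully anticlockwise one), then press the large push button fully down with a fingertip to start the test, and let go. Push gently, grip and lift nothing, leave the small button and the small round trimmer alone, and do not disturb the module or the other things on the bench.

Things in the scene. Friction and masses are not known exactly. Their poses are not given: they have to be found in the camera images.
- tester: Bench tester, a flat grey box with a level grey top panel, 200 (x, deep) x 340 (y, wide) mm, top panel 55 mm above the bench. It does not move. Origin: centre of its underside; its x axis points away from its front edge, y to its left, z up.
- selector_axis (a point): Point on the vertical axis of the large selector, level with the top of its pointer, 33 mm above the panel; at (0, -85) mm in the tester's x, y. The selector is a bare metal disc, 72 mm diameter, top 10 mm above the panel, with an upright black pointer bar on it. Eight black ticks on the panel, 30 degrees apart, mark its positions. Nothing else rises above the panel within 70 mm of this axis.
- selector_tip (a point): Outer end of the selector's pointer bar, at the level of its top, 44 mm out from the axis; turns with it. The bar is 12 mm thick, stands from 10 to 33 mm above the panel, reaches from the axis (26 mm wide round hub) to this end, and has a white line on top.
- selector (a joint): Angle in rad, growing clockwise seen from above. Position n (1 to 8) rests at (n - 1) x 0.5236: 1 = 0 (fully anticlockwise, pointing 105 degrees left of the tester's x axis), 6 = 2.618, 8 = 3.665. A spring detent snaps it to the nearest position once clearly past halfway; 3 to 6 N at the pointer's end push it over a click. It starts in position 1, 2 or 3, rarely balanced between two. Stops beyond 1 and 8.
- start_top (a point): Centre of the top face of the large push button (34 mm diameter, white, in a black round housing), at the tester's front left, at (-55, 125) mm in the tester's x, y.
- start (a joint): Travel of the large push button in m, 0 = up, 0.006 = fully down. A spring brings it back; fully down takes 5 N.
- aux_top (a point): Centre of the top face of the small push button (18 mm diameter, white), 65 mm to the right of the large one. Leave alone.
- aux (a joint): Travel of the small push button in m, 0 = up, 0.005 = fully down.
- trimmer_mark (a point): Mark on the rim of the small round trimmer knob (22 mm diameter, 13 mm high), which stands at (-65, 5) mm in the tester's x, y. Leave alone.
- module_center (a point): Centre of the module under test, a flat closed box with an aluminium cover, 89 x 61 x 20 mm, lying loose in a shallow black frame on the tester's panel behind the push buttons. Leave alone.
- next_module_center (a point): Centre of another such module, 89 x 61 x 20 mm, lying on the bench to the left of the tester. Leave alone.
- tape_reel: Black roll of tape lying flat behind the tester, 60 mm diameter, 19 mm high; origin at the centre of its underside. Leave alone.
- flux: Small brown bottle behind the tester, 33 mm diameter, 102 mm high; origin at the centre of its underside. Leave alone.

How it is judged:
On the way, in this order (a step that is already met when the one before it is completed fails the run):
1. the selector rests in position six (value of joint selector between 2.488 and 2.748 rad and velocity of joint selector between -0.2 and 0.2 rad/s), for 0.3 s.
2. the large button is pressed down (value of joint start above 0.0045 m), for 0.05 s.
At the end, for the whole second after the job is handed in: The selector rests in position six (within 0.13 rad), the large button has been pressed at least 4.5 mm after that and is up again, and the module still lies in its nest (within 10 mm) (value of joint selector between 2.488 and 2.748 rad and value of joint each of start, aux below 0.0015 m and distance of module_center from where it was at the start of the episode below 0.01 m); the robot touches nothing.
It fails at once if the large button is pressed while the selector is not in position six (value of joint start above 0.003 m and not (value of joint selector between 2.418 and 2.818 rad)).
It fails at once if the small button is pressed or the trimmer is turned (value of joint aux above 0.0025 m or distance of trimmer_mark from where it was at the start of the episode above 0.005 m).
It fails at once if the selector is gripped or pushed hard (over 25 N) by the fingers (contact force between the fingers and selector above 25 N).
It fails at once if the module under test is moved (distance of module_center from where it was at the start of the episode above 0.01 m).
It fails at once if the other module, the tape or the bottle is moved (distance of any of next_module_center, tape_reel, flux from where it was at the start of the episode above 0.02 m).
It also fails if it takes over 54 s, if anything falls off the work surface, if the arm or the gripper's body presses on something with over 40 N, if the wrist force passes 120 N, or if a joint passes its speed limit or range.

ROBOT

A 6-joint arm with a two-finger parallel gripper is mounted at the origin on a cart in front of the work surface, level with it; the furniture and walls round the work are solid. World frame = base frame: x ahead of the robot, y to its left, z up, the work surface at z = 0. Lengths are in m, angles in rad, forces in N, time in s.
With the tool pointing down it reaches from about 0.3 to 0.775 m from the base axis. Payload 14.6 kg.
Tool frame: the origin (TCP) lies midway between the tips of the shut fingers; the grasp point (between the pads) lies 19 mm behind it (ctrl.tcp_to_grasp is the distance from the TCP to the grasp point, in m); x points along the fingers, y is the direction in which the jaws open and shut, and the axes are right-handed (so a half turn about x gives the same grasp; the last joint's range is limited). The gripper opens to 94 mm and grips with 3 to 60 N. Pads are 16 mm wide; open, the fingers measure 119 mm over their backs; the gripper's body (75 mm by 177 mm) begins 78 mm behind the grasp point.
Start: joints at [-1.301, 0.3, 1.521, -0, 1.321, -0.067], TCP at [0.182, -0.519, 0.205] pointing down, gripper open.
Joint ranges: [-3.03, 3.03], [-0.79, 2.21], [0.23, 2.52], [-1.04, 4.18], [0, 3.07], [-2.55, 2.55]. Speed limits (rad/s): [2.22, 2.22, 2.57, 3.14, 3.14, 3.14].

INTERFACE

Orientations are given as [roll, pitch, yaw] about the fixed x, y, z axes, in that order (R = Rz(yaw) Ry(pitch) Rx(roll)).
In Python, from station import ctrl gives the robot as it stands.
- The arm moves only by the tool jog_arm, never from a script. Its argument "rows" is one flat list of numbers, 7 for each row, row after row: the shift along the world's x, y, z in m, then the turn, a rotation vector about the world's x, y, z in degrees, then the closure, from 0 (fully open) to 1 (shut). A call has 1 to 8 rows; each row shifts and turns the commanded pose from where the row before left it; what a row does not reach is not made up. A row lasts 1/12 s, in which the tool goes at most 41.7 mm and 7.16 degrees, less where a joint would pass 70% of its speed; a pose out of reach is approached as far as the arm can. A call with a gripper value outside its range is refused whole. The fingers move at their own pace and stop on an object; "squeeze" is the grip in N (left out, the last holds). Time passes only in rows, so rows that do not move let the fingers close. It gives the time, the measured TCP pose, the force and the opening at its end, in the units of the state.
- ctrl.get_obs(): the state, without advancing time (a new reading comes with each control period).
- ctrl.camera(name): name is "scene" or "top"; returns (picture, depth): 384x512x3 uint8, red, green, blue; 384x512 float32, m along the optical axis (not along the pixel's ray), 0 where there is no reading.
- ctrl.camera_model(name): a dict with "K" (3x3 intrinsics, pixels), "extrinsics" (4x4, takes a point from camera to world coordinates). Camera axes: x right, y down, z forward; pixel columns grow to the right and rows downward; lengths in m; the calibration is good to about 2 mm. A picture is of the moment at which its call begins. camera_model takes no time and is no camera call.
- ctrl.hand_in(): hands the job in, once; it reports no verdict.
The state is a dict: "time_s": time; "qpos": joint angles; "joint_vel": joint speeds; "tau": joint torques, N m; "ee_pos": TCP position; "eef_rot": TCP orientation; "force": force on the tool from outside, world axes, zero at the start; "moment": the same for the moment, N m; "grip_width": finger opening in m.
Only numpy, scipy, OpenCV 4.12 (cv2) and the standard library are available. Lean on these libraries where they do the work, as an engineer would, in place of code of your own. Each camera call takes 0.05 s, during which the arm holds its last target.

## Working session

There is one attempt and no reset: what is moved stays moved. The work goes in short steps, Python scripts to look and compute and a tool call to move; the robot and the scene stay as the last step left them, time stands still between calls to the robot, and variables do not carry over. Pictures are saved under pics/ and viewed, and the job is handed in when it is done.

Besides the shell and the picture viewer there is one more tool, called after ">>>" by a JSON object that holds its "op" and its "data", one argument or row to a line. jog_arm: Moves the arm, as the interface text tells. Its arguments: {"type":"object","properties":{"rows":{"type":"array"},"squeeze":{"type":"number"}},"required":["rows"]}

```bash
mkdir -p pics; ls; python3 - <<'E'
from station import ctrl
import cv2,numpy as np
for n in("scene","top"):
    im,d=ctrl.camera(n); cv2.imwrite(f"pics/{n}0.png",im[:,:,::-1]); np.savez(f"pics/{n}0.npz",im=im,d=d)
    m=ctrl.camera_model(n); print(n,m["K"],np.round(m["extrinsics"],4))
o=ctrl.get_obs();print(o)
E
```

```text
pics
scene [[390.65377875   0.         257.38610303]
 [  0.         390.65377875 191.08062177]
 [  0.           0.           1.        ]] [[-0.8875 -0.2656  0.3766  0.2751]
 [-0.4608  0.5139 -0.7236  0.6671]
 [-0.0013 -0.8157 -0.5785  0.5587]
 [ 0.      0.      0.      1.    ]]
top [[413.1911615    0.         252.98840316]
 [  0.         413.1911615  192.27338782]
 [  0.           0.           1.        ]] [[ 0.0094 -0.9891  0.1472  0.4751]
 [-0.9997 -0.0128 -0.022   0.0462]
 [ 0.0236 -0.1469 -0.9889  0.9162]
 [ 0.      0.      0.      1.    ]]
{'time_s': 0.1, 'qpos': array([-1.30056130e+00,  3.00434026e-01,  1.52151651e+00, -9.06456731e-06,
        1.32068358e+00, -6.65999091e-02]), 'joint_vel': array([-0.00085541, -0.00047471, -0.00182967, -0.0009031 ,  0.00122235,
       -0.00170508]), 'tau': array([ 4.76703008e-04, -5.32640076e+01, -3.53286874e+01,  7.09053339e-02,
        2.34634493e-02, -6.70836562e-05]), 'ee_pos': array([ 0.18170904, -0.51887149,  0.20493397]), 'eef_rot': array([-1.62896587,  1.56975482,  1.84946397]), 'force': array([-0.46477729, -0.33645063, -0.13567919]), 'moment': array([ 0.01022329,  0.04993871, -0.04339146]), 'grip_width': 0.0939389684044208}
```

View pics/top0.png

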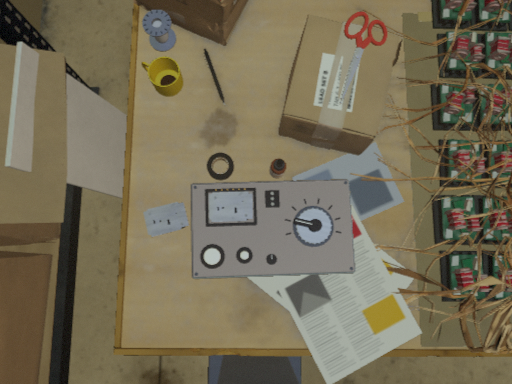

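View pics/scene0.png

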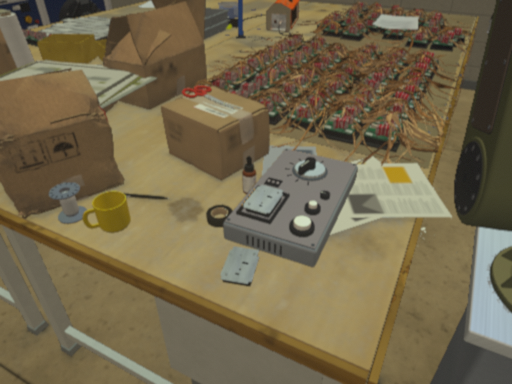

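The top view shows the tester at px (190–353, 180–275), selector near (313,226) with its pointer toward the left, the large button at (212,256) and the module at (231,207). The front edge is at the image bottom. Next I'll measure it.

```bash
cat > h.py <<'E'
import numpy as np,cv2
from station import ctrl
def ray(n,uv,z):
    m=ctrl.camera_model(n);K=m["K"];E=np.array(m["extrinsics"])
    uv=np.atleast_2d(np.array(uv,float));p=np.c_[uv,np.ones(len(uv))]@np.linalg.inv(K).T@E[:3,:3].T
    o=E[:3,3];return o+p*((z-o[2])/p[:,2])[:,None]
def proj(n,P):
    m=ctrl.camera_model(n);K=m["K"];E=np.linalg.inv(m["extrinsics"])
    c=np.atleast_2d(P)@E[:3,:3].T+E[:3,3];q=c@K.T;return q[:,:2]/q[:,2:]
def cloud(n,d):
    v,u=np.mgrid[:384,:512];m=ctrl.camera_model(n);K=m["K"];E=np.array(m["extrinsics"])
    c=np.stack([(u-K[0,2])/K[0,0]*d,(v-K[1,2])/K[1,1]*d,d],-1);return c@E[:3,:3].T+E[:3,3]
E
python3 - <<'E'
from h import *
z=np.load("pics/top0.npz");im,d=z["im"],z["d"]
P=cloud("top",d)
Z=P[...,2]
m=((Z>0.045)&(Z<0.095)).astype(np.uint8); m[:, :180]=0;m[:,365:]=0;m[:170]=0;m[285:]=0
m=cv2.morphologyEx(m,cv2.MORPH_OPEN,np.ones((5,5)))
c=max(cv2.findContours(m,0,1)[0],key=cv2.contourArea)
print("panel z",np.median(Z[m>0]))
w=ray("top",c[:,0,:],0.055)[:,:2].astype(np.float32)
r=cv2.minAreaRect(w);print(r)
b=cv2.boxPoints(r);print(b)
# white blobs
g=im.min(2)
for nm,(x0,x1,y0,y1),h,t in(("start",(200,226,242,270),.065,150),("aux",(236,254,246,266),.065,150),("disc",(288,338,202,250),.065,140)):
    s=np.zeros_like(g);s[y0:y1,x0:x1]=(g[y0:y1,x0:x1]>t)*255
    cs=max(cv2.findContours(s,0,1)[0],key=cv2.contourArea);(cx,cy),rr=cv2.minEnclosingCircle(cs)
    zz=Z[int(cy)-2:int(cy)+3,int(cx)-2:int(cx)+3]
    print(nm,cx,cy,rr,np.median(zz),ray("top",(cx,cy),np.median(zz)if nm!="disc" else h))
cr=im[190:285,185:360,::-1];cv2.imwrite("pics/crop0.png",cv2.resize(cr,None,fx=4.5,fy=4.5,interpolation=cv2.INTER_CUBIC))
E
```

```text
panel z 0.0575780268813344
((0.5294213891029358, -0.011603221297264099), (0.19798116385936737, 0.33657386898994446), 2.4861602783203125)
[[ 0.42322403  0.15223129]
 [ 0.43782395 -0.18402578]
 [ 0.63561875 -0.17543773]
 [ 0.6210188   0.16081934]]
start 211.76315307617188 256.02630615234375 8.01021957397461 0.07901679344220902 [[0.46984127 0.10878436 0.07901679]]
aux 244.0 255.0 3.6056511402130127 0.07727373466476395 [[0.47246421 0.04440544 0.07727373]]
disc 313.5235900878906 225.97544860839844 17.32785987854004 0.08994915883785415 [[ 0.53302782 -0.09842556  0.065     ]]
```

View pics/crop0.png

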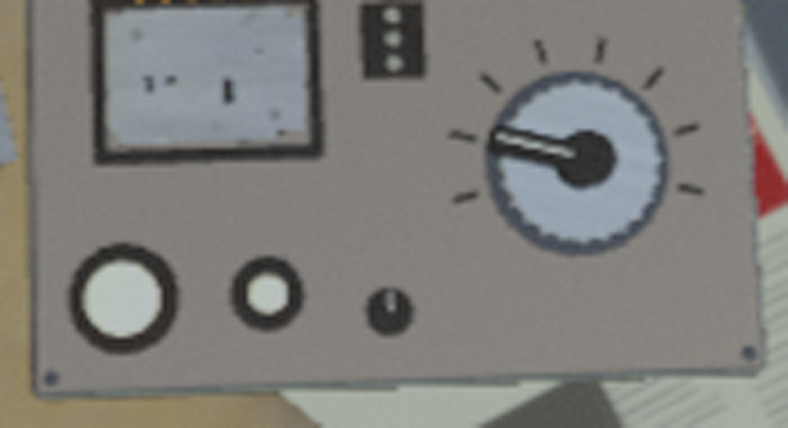

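The pointer is at the second tick, so position 2, and the tester's yaw is about +2.5°. Next I'll check the pointer angle and the tool axes.

```bash
python3 - <<'E'
from h import *
from scipy.spatial.transform import Rotation as R
o=ctrl.get_obs();M=R.from_euler("xyz",o["eef_rot"]).as_matrix();print(np.round(M,3))
y=np.radians(2.45);ax=np.array([.533,-.0978])
c=np.array([.533,-.0978])-np.array([.085*np.sin(y),-.085*np.cos(y)]);print("centre",c)
im=np.load("pics/top0.npz")["im"]
# white line tip/hub in crop px -> angle
pts=np.array([[500,138],[572,152]])/4.5+[185,190]
p=ray("top",pts,.088);v=p[0]-p[1];print(p,np.degrees(np.arctan2(v[1],v[0])))
hub=ray("top",np.array([[583,158]])/4.5+[185,190],.088);print("hub",hub)
for n in range(1,9):
    a=y+np.radians(105-30*(n-1));t=proj("top",[*(ax+.055*np.array([np.cos(a),np.sin(a)])),.055])[0]; print(n,np.round((t-[185,190])*4.5))
E
```

```text
[[-0.     0.331 -0.944]
 [ 0.001 -0.944 -0.331]
 [-1.    -0.001 -0.   ]]
centre [ 0.52936646 -0.0128777 ]
[[ 0.54174498 -0.05949587  0.088     ]
 [ 0.53584682 -0.09172034  0.088     ]] 79.6277638671047
hub [[ 0.53322159 -0.09662076  0.088     ]]
1 [461. 198.]
2 [458. 136.]
3 [486.  83.]
4 [537.  51.]
5 [597.  49.]
6 [652.  78.]
7 [685. 129.]
8 [689. 190.]
```

>>> {"op": "jog_arm", "data": {
  "rows": [0.02, 0.028, 0, 0, 0, 0, 1, 0.02, 0.028, 0, 0, 0, 0, 1, 0.02, 0.028, 0, 0, 0, 0, 1, 0.02, 0.028, 0, 0, 0, 0, 1, 0.02, 0.028, 0, 0, 0, 0, 1, 0.02, 0.028, 0, 0, 0, 0, 1, 0.02, 0.028, 0, 0, 0, 0, 1, 0.02, 0.028, 0, 0, 0, 0, 1],
  "squeeze": 10
}}

```text
time_s: 0.77
ee_pos: [0.3423, -0.2935, 0.2053]
eef_rot: [-1.317, 1.571, 2.161]
force: [0.5, 1.1, 0.1]
grip_width: 0.0442
```

>>> {"op": "jog_arm", "data": {
  "rows": [0.021, 0.029, 0, 0, 0, 7, 1, 0.021, 0.029, 0, 0, 0, 7, 1, 0.021, 0.029, 0, 0, 0, 7, 1, 0.021, 0.029, 0, 0, 0, 7, 1, 0.021, 0.029, 0, 0, 0, 7, 1, 0.021, 0.029, 0, 0, 0, 7, 1, 0.021, 0.029, 0, 0, 0, 7, 1, 0.021, 0.029, 0, 0, 0, 7, 1]
}}

```text
time_s: 1.43
ee_pos: [0.5104, -0.0613, 0.2053]
eef_rot: [-1.356, 1.571, 3.106]
force: [0.2, 0.5, 0.2]
grip_width: 0.0003
```

>>> {"op": "jog_arm", "data": {
  "rows": [0, 0, 0, 0, 0, 2, 1, 0, 0, 0, 0, 0, 0, 1]
}}

```text
time_s: 1.6
ee_pos: [0.5101, -0.0617, 0.2048]
eef_rot: [-1.539, 1.57, 2.956]
force: [-0.2, -0.1, -0.1]
grip_width: 0.0008
```

```bash
cat > plan.py <<'E'
from h import *
from scipy.spatial.transform import Rotation as R
o=ctrl.get_obs();M=R.from_euler("xyz",o["eef_rot"]).as_matrix()
print("t",o["time_s"],"p",np.round(o["ee_pos"],4),"F",np.round(o["force"],2),"w",o["grip_width"],"q6",o["qpos"][5],"jaw",np.degrees(np.arctan2(M[1,1],M[0,1])),"down",M[2,0])
ax=np.array([.533,-.0972])
def fc(phi,r=.033,gap=0):
    f=np.radians(phi);u=np.array([np.cos(f),np.sin(f)]);n=np.array([-u[1],u[0]])
    return ax+r*u+(.006+.0125+gap)*n
E
python3 - <<'E'
from plan import *
print(fc(77.5,gap=.009))
for p in np.arange(77.5,-43,-7.5): print(p,np.round(fc(p),4),np.round(fc(p-7.5)-fc(p),4))
E
```

```text
t 1.6 p [ 0.5101 -0.0617  0.2048] F [-0.16 -0.09 -0.05] w 0.0007588912854338063 q6 0.02556630912263412 jaw -12.44684482010615 down -0.9999992920308307
[ 0.51329437 -0.05903014]
77.5 [ 0.5221 -0.061 ] [0.0048 0.0011]
70.0 [ 0.5269 -0.0599] [0.0049 0.0005]
62.5 [ 0.5318 -0.0594] [ 0.0049 -0.0002]
55.0 [ 0.5368 -0.0596] [ 0.0049 -0.0008]
47.5 [ 0.5417 -0.0604] [ 0.0047 -0.0014]
40.0 [ 0.5464 -0.0618] [ 0.0045 -0.0021]
32.5 [ 0.5509 -0.0639] [ 0.0042 -0.0026]
25.0 [ 0.5551 -0.0665] [ 0.0038 -0.0031]
17.5 [ 0.5589 -0.0696] [ 0.0034 -0.0036]
10.0 [ 0.5623 -0.0733] [ 0.0029 -0.004 ]
2.5 [ 0.5652 -0.0773] [ 0.0023 -0.0044]
-5.0 [ 0.5675 -0.0816] [ 0.0017 -0.0046]
-12.5 [ 0.5692 -0.0863] [ 0.0011 -0.0048]
-20.0 [ 0.5703 -0.0911] [ 0.0005 -0.0049]
-27.5 [ 0.5708 -0.096 ] [-0.0002 -0.0049]
-35.0 [ 0.5706 -0.101 ] [-0.0008 -0.0049]
-42.5 [ 0.5698 -0.1059] [-0.0014 -0.0047]
```

>>> {"op": "jog_arm", "data": {
  "rows": [0, 0, -0.03, 0, 0, 0, 1, 0, 0, -0.03, 0, 0, 0, 1, 0, 0, -0.03, 0, 0, 0, 1, 0, 0, -0.02, 0, 0, 0, 1, 0, 0, -0.015, 0, 0, 0, 1, 0, 0, -0.006, 0, 0, 0, 1, 0, 0, 0, 0, 0, 0, 1]
}}

```text
time_s: 2.18
ee_pos: [0.5089, -0.0636, 0.0734]
eef_rot: [-1.505, 1.569, 2.983]
force: [0.9, 0.9, 0.2]
grip_width: 0.0005
```

```bash
python3 - <<'E'
from plan import *
for n in("scene","top"):
    im,d=ctrl.camera(n);cv2.imwrite(f"pics/{n}1.png",im[:,:,::-1])
    c=im[180:290,180:365] if n=="top" else im[140:270,220:365]
    cv2.imwrite(f"pics/{n}1c.png",cv2.resize(c[:,:,::-1],None,fx=4,fy=4,interpolation=cv2.INTER_CUBIC))
E
```

```text
t 2.1833 p [ 0.5089 -0.0636  0.0734] F [0.88 0.87 0.24] w 0.00045574841518867176 q6 0.028153642632737143 jaw -12.827182548544858 down -0.9999973933370523
```

View pics/scene1c.png

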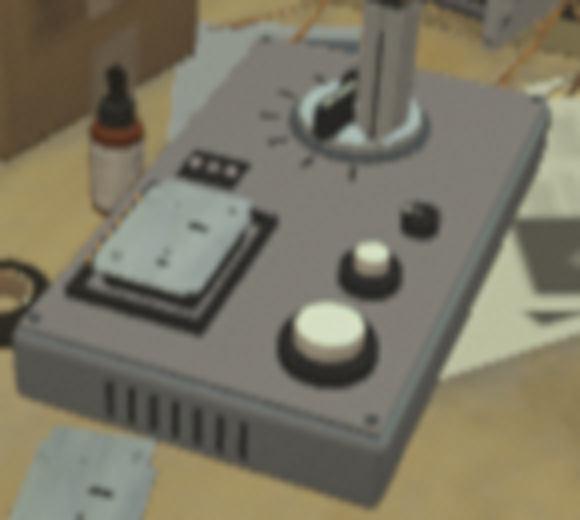

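View pics/top1c.png

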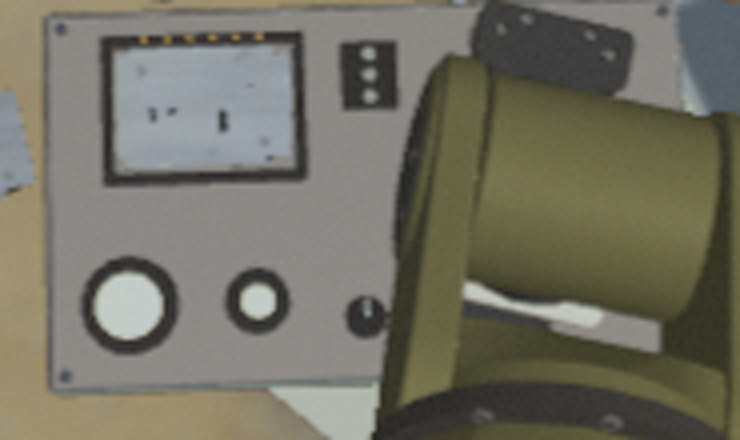

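The finger (shut) stands on the anticlockwise side of the pointer, over the disc (scene px about (315,165)). First click.

>>> {"op": "jog_arm", "data": {
  "rows": [0.004, 0.001, 0, 0, 0, 0, 1, 0.004, 0.001, 0, 0, 0, 0, 1, 0.003, 0.001, 0, 0, 0, 0, 1, 0.002, 0, 0, 0, 0, 0, 1, 0.0024, 0.0005, 0, 0, 0, -3.75, 1, 0.0024, 0.0005, 0, 0, 0, -3.75, 1]
}}

```text
time_s: 2.78
ee_pos: [0.5274, -0.0587, 0.0746]
eef_rot: [-1.566, 1.57, 2.791]
force: [-4.1, 2.0, 2.3]
grip_width: 0.0007
```

>>> {"op": "jog_arm", "data": {
  "rows": [0.0024, 0.0003, 0, 0, 0, -3.75, 1, 0.0024, 0.0002, 0, 0, 0, -3.75, 1, 0.0024, 0, 0, 0, 0, -3.75, 1, 0.0024, -0.0001, 0, 0, 0, -3.75, 1, 0, 0, 0, 0, 0, 0, 1]
}}

```text
time_s: 3.2
ee_pos: [0.5376, -0.0586, 0.0746]
eef_rot: [2.042, 1.57, -0.147]
force: [-0.2, 0.4, 0.1]
grip_width: 0.0006
```

```bash
cat > snap.py <<'E'
import sys
from plan import *
n=sys.argv[1]
im,d=ctrl.camera("scene")
c=im[145:205,265:345];cv2.imwrite(f"pics/s{n}.png",cv2.resize(c[:,:,::-1],None,fx=8,fy=8,interpolation=cv2.INTER_CUBIC))
E
python3 snap.py 2
```

```text
t 3.2 p [ 0.5376 -0.0586  0.0746] F [-0.22  0.45  0.14] w 0.0006029012566292546 q6 0.44096720317724797 jaw -35.37166496327806 down -0.9999999343114162
```

View pics/s2.png

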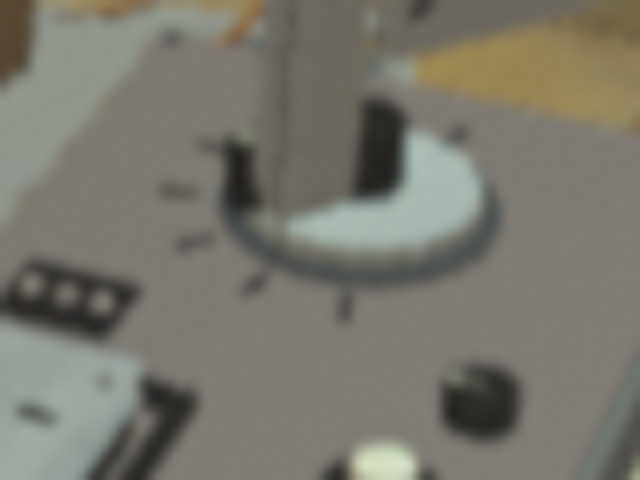

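```bash
cat >> plan.py <<'E'
def tips():
    for n in range(1,9):
        f=np.radians(2.45+105-30*(n-1));q=ax+.044*np.array([np.cos(f),np.sin(f)])
        print(n,[np.round((proj("scene",[*q,z])[0]-[265,145])*8) .tolist() for z in(.088,.065)])
    print("hub",np.round((proj("scene",[*ax,.088])[0]-[265,145])*8))
E
python3 -c "
from plan import *
tips()"
```

```text
t 3.25 p [ 0.5374 -0.0586  0.0745] F [-1.11 -0.46  0.41] w 0.0004303376575144232 q6 0.4368315193358362 jaw -35.13823849238172 down -0.9999999930951288
1 [[349.0, 185.0], [343.0, 253.0]]
2 [[273.0, 167.0], [269.0, 234.0]]
3 [[223.0, 133.0], [219.0, 200.0]]
4 [[211.0, 94.0], [207.0, 160.0]]
5 [[238.0, 59.0], [234.0, 125.0]]
6 [[295.0, 38.0], [290.0, 103.0]]
7 [[369.0, 35.0], [363.0, 100.0]]
8 [[440.0, 50.0], [433.0, 115.0]]
hub [359. 107.]
```

The pointer rests in position 3 (tip at (240,150) matches the projection for 3). Second click.

>>> {"op": "jog_arm", "data": {
  "rows": [0.0024, -0.0004, 0, 0, 0, -3.75, 1, 0.0024, -0.0006, 0, 0, 0, -3.75, 1, 0.0024, -0.0008, 0, 0, 0, -3.75, 1, 0.0023, -0.001, 0, 0, 0, -3.75, 1, 0.0023, -0.001, 0, 0, 0, -3.75, 1, 0.0022, -0.0012, 0, 0, 0, -3.75, 1, 0.0021, -0.0013, 0, 0, 0, -3.75, 1, 0.0021, -0.0013, 0, 0, 0, -3.75, 1]
}}

```text
time_s: 3.92
ee_pos: [0.5554, -0.0662, 0.0745]
eef_rot: [-1.156, 1.571, 2.418]
force: [0.2, -0.2, -0.2]
grip_width: 0.0004
```

```bash
python3 snap.py 3
```

```text
t 3.9167 p [ 0.5554 -0.0662  0.0745] F [ 0.18 -0.24 -0.18] w 0.00043166582596213774 q6 0.9541691863352502 jaw -65.22494857749136 down -0.9999999977222532
```

View pics/s3.png

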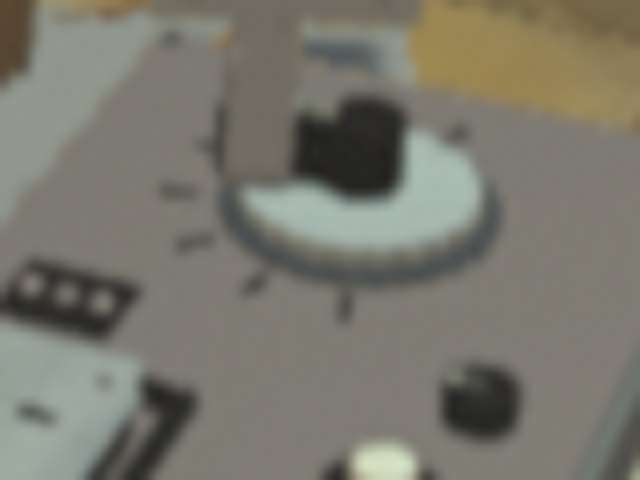

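The pointer now points behind the finger, consistent with position 4: tip at (225,110), hub at (370,120). Third click.

>>> {"op": "jog_arm", "data": {
  "rows": [0.0019, -0.0015, 0, 0, 0, -3.75, 1, 0.0019, -0.0016, 0, 0, 0, -3.75, 1, 0.0017, -0.0018, 0, 0, 0, -3.75, 1, 0.0017, -0.0018, 0, 0, 0, -3.75, 1, 0.0015, -0.002, 0, 0, 0, -3.75, 1, 0.0014, -0.002, 0, 0, 0, -3.75, 1, 0.0012, -0.0022, 0, 0, 0, -3.75, 1, 0.0011, -0.0022, 0, 0, 0, -3.75, 1]
}}

```text
time_s: 4.63
ee_pos: [0.5677, -0.0814, 0.0745]
eef_rot: [-0.472, 1.571, 2.58]
force: [-0.8, 0.2, -0.3]
grip_width: 0.0002
```

```bash
python3 snap.py 4
```

```text
t 4.6333 p [ 0.5677 -0.0814  0.0745] F [-0.8   0.18 -0.27] w 0.00019613219635901592 q6 1.454593091296134 jaw -95.15853064511255 down -0.9999999960014417
```

View pics/s4.png

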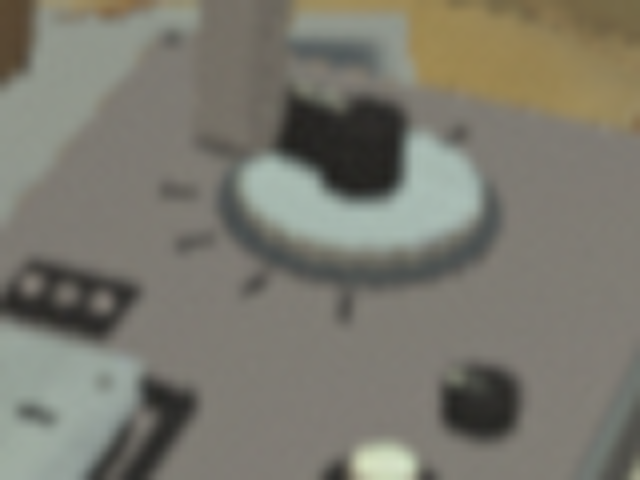

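Position 5: the white line runs from the hub up-left toward (240,70). Fourth click.

>>> {"op": "jog_arm", "data": {
  "rows": [0.0009, -0.0023, 0, 0, 0, -3.75, 1, 0.0008, -0.0023, 0, 0, 0, -3.75, 1, 0.0006, -0.0024, 0, 0, 0, -3.75, 1, 0.0005, -0.0024, 0, 0, 0, -3.75, 1, 0.0003, -0.0024, 0, 0, 0, -3.75, 1, 0.0002, -0.0024, 0, 0, 0, -3.75, 1, 0, -0.0024, 0, 0, 0, -3.75, 1, -0.0002, -0.0024, 0, 0, 0, -3.75, 1]
}}

```text
time_s: 5.35
ee_pos: [0.5708, -0.1003, 0.0745]
eef_rot: [0.242, 1.571, 2.77]
force: [-0.1, 0.6, 0.0]
grip_width: 0.0002
```

>>> {"op": "jog_arm", "data": {
  "rows": [0, 0, 0, 0, 0, 0, 1]
}}

```text
time_s: 5.43
ee_pos: [0.5707, -0.1006, 0.0744]
eef_rot: [0.928, 1.571, -2.827]
force: [0.2, -0.1, -0.8]
grip_width: 0.0003
```

```bash
python3 snap.py 5
```

```text
t 5.4333 p [ 0.5707 -0.1006  0.0744] F [ 0.16 -0.1  -0.77] w 0.00029333917220481594 q6 1.946803411910339 jaw -125.15779904857293 down -0.9999999979766725
```

View pics/s5.png

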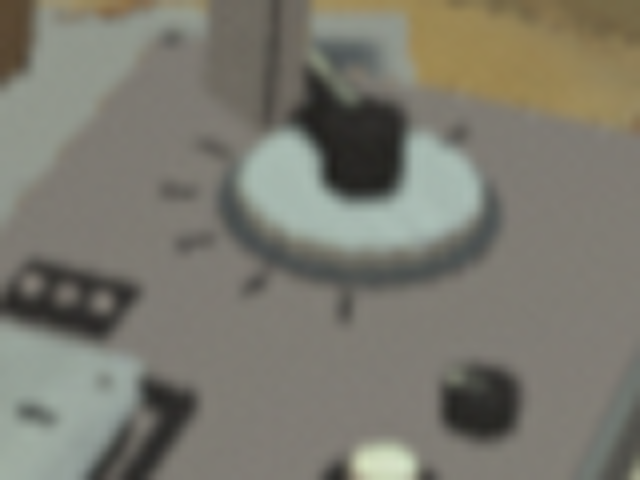

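The white line now points at (312,50), matching position 6, and the tool force is near zero. I'll back off and lift.

>>> {"op": "jog_arm", "data": {
  "rows": [0.003, 0.004, 0, 0, 0, 0, 1, 0.003, 0.004, 0.002, 0, 0, 0, 1, 0, 0, 0.02, 0, 0, 0, 1, 0, 0, 0.03, 0, 0, 0, 1, 0, 0, 0.03, 0, 0, 0, 1, 0, 0, 0.02, 0, 0, 0, 1]
}}

```text
time_s: 5.98
ee_pos: [0.5776, -0.0919, 0.1795]
eef_rot: [-2.73, 1.568, -0.2]
force: [0.5, -0.6, -0.1]
grip_width: 0.0006
```

>>> {"op": "jog_arm", "data": {
  "rows": [-0.013, 0.025, 0, 0, 0, 6, 1, -0.013, 0.025, 0, 0, 0, 6, 1, -0.013, 0.025, 0, 0, 0, 6, 1, -0.013, 0.025, 0, 0, 0, 6, 1, -0.013, 0.025, 0, 0, 0, 6, 1, -0.013, 0.025, 0, 0, 0, 6, 1, -0.013, 0.025, 0, 0, 0, 6, 1, -0.013, 0.025, 0, 0, 0, 6, 1]
}}

```text
time_s: 6.65
ee_pos: [0.4721, 0.1092, 0.1768]
eef_rot: [-3.037, 1.57, 0.336]
force: [0.9, 0.2, -0.5]
grip_width: 0.0003
```

>>> {"op": "jog_arm", "data": {
  "rows": [0, 0, 0, 0, 0, 0, 1, 0, 0, 0, 0, 0, 0, 1]
}}

```text
time_s: 6.82
ee_pos: [0.4727, 0.1089, 0.1769]
eef_rot: [3.018, 1.57, 0.103]
force: [0.1, -0.1, -0.2]
grip_width: 0.0003
```

```bash
python3 - <<'E'
from plan import *
im,d=ctrl.camera("top");c=im[180:290,180:365]
cv2.imwrite("pics/top6.png",cv2.resize(c[:,:,::-1],None,fx=4,fy=4,interpolation=cv2.INTER_CUBIC))
im,d=ctrl.camera("scene");c=im[140:270,220:365]
cv2.imwrite("pics/s6.png",cv2.resize(c[:,:,::-1],None,fx=4,fy=4,interpolation=cv2.INTER_CUBIC))
# button centre from scene view
g=im.min(2);s=np.zeros_like(g);s[210:240,285:320]=(g[210:240,285:320]>165)*255
P=cloud("scene",d);k=s>0;top=P[k&(P[...,2]>0.074)];print(len(top),top.mean(0),(top.max(0)+top.min(0))/2)
E
```

```text
t 6.8167 p [0.4727 0.1089 0.1769] F [ 0.11 -0.14 -0.2 ] w 0.00034719649811453316 q6 1.494767660618352 jaw -76.99861245850086 down -0.9999997586358176
114 [0.46399407 0.12021558 0.08379036] [0.37836957 0.38154412 0.31642768]
```

View pics/top6.png

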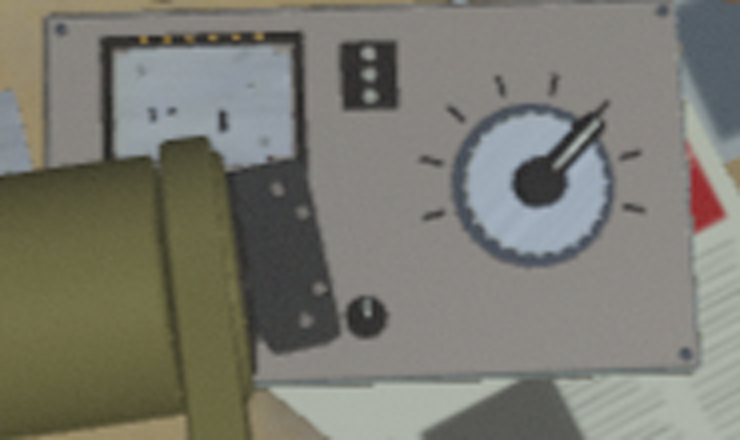

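View pics/s6.png

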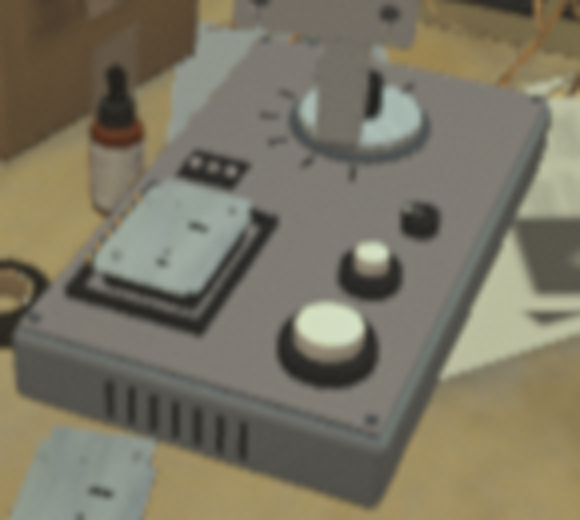

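The selector sits at the sixth tick (top crop, line toward (603,105)) and the module and buttons are undisturbed. Now down to just above the button.

>>> {"op": "jog_arm", "data": {
  "rows": [-0.001, 0, -0.03, 0, 0, 0, 1, -0.001, 0, -0.03, 0, 0, 0, 1, -0.001, 0.001, -0.02, 0, 0, 0, 1, 0, 0, -0.008, 0, 0, 0, 1, 0, 0, 0, 0, 0, 0, 1]
}}

```text
time_s: 7.33
ee_pos: [0.4695, 0.1079, 0.0871]
eef_rot: [-0.064, 1.568, -2.983]
force: [-0.3, 0.2, -0.0]
grip_width: 0.0007
```

>>> {"op": "jog_arm", "data": {
  "rows": [0, 0, -0.003, 0, 0, 0, 1, 0, 0, -0.002, 0, 0, 0, 1, 0, 0, -0.002, 0, 0, 0, 1, 0, 0, -0.002, 0, 0, 0, 1, 0, 0, -0.002, 0, 0, 0, 1, 0, 0, 0, 0, 0, 0, 1]
}}

```text
time_s: 7.83
ee_pos: [0.4698, 0.1086, 0.0774]
eef_rot: [2.937, 1.571, 0.019]
force: [0.1, 0.4, -0.1]
grip_width: 0.0004
```

>>> {"op": "jog_arm", "data": {
  "rows": [0, 0, -0.001, 0, 0, 0, 1, 0, 0, -0.001, 0, 0, 0, 1, 0, 0, -0.001, 0, 0, 0, 1, 0, 0, 0, 0, 0, 0, 1]
}}

```text
time_s: 8.17
ee_pos: [0.47, 0.1086, 0.0745]
eef_rot: [3.119, 1.571, 0.2]
force: [-1.0, -0.3, 2.5]
grip_width: 0.0005
```

>>> {"op": "jog_arm", "data": {
  "rows": [0, 0, -0.001, 0, 0, 0, 1, 0, 0, -0.001, 0, 0, 0, 1, 0, 0, 0, 0, 0, 0, 1]
}}

```text
time_s: 8.42
ee_pos: [0.4699, 0.1086, 0.0724]
eef_rot: [-3.002, 1.571, 0.363]
force: [-1.1, 0.2, 4.8]
grip_width: 0.0005
```

```bash
python3 - <<'E'
from plan import *
im,d=ctrl.camera("scene");c=im[140:270,220:365]
cv2.imwrite("pics/s7.png",cv2.resize(c[:,:,::-1],None,fx=4,fy=4,interpolation=cv2.INTER_CUBIC))
E
```

```text
t 8.4167 p [0.4699 0.1086 0.0724] F [-1.08  0.24  4.75] w 0.000539291608999812 q6 1.498654630178393 jaw -77.20523969937696 down -0.9999999711707284
```

View pics/s7.png

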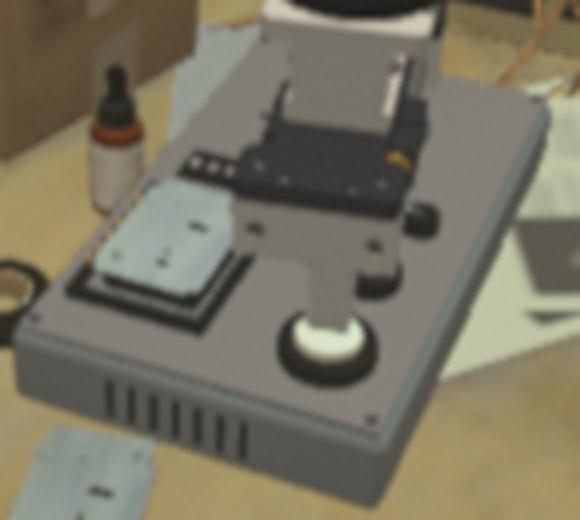

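The finger is on the button face and it is pressed well down, at about 4.8 N. I'll keep going until the force rises at the stop.

>>> {"op": "jog_arm", "data": {
  "rows": [0, 0, -0.001, 0, 0, 0, 1, 0, 0, -0.001, 0, 0, 0, 1, 0, 0, 0, 0, 0, 0, 1]
}}

```text
time_s: 8.72
ee_pos: [0.47, 0.1086, 0.0711]
eef_rot: [3.014, 1.57, 0.096]
force: [-4.0, -1.3, 13.7]
grip_width: 0.0005
```

The force jumped to 13.7 N with motion blocked, so the button is fully down. Release and lift.

>>> {"op": "jog_arm", "data": {
  "rows": [0, 0, 0.003, 0, 0, 0, 1, 0, 0, 0.004, 0, 0, 0, 1, 0, 0, 0.01, 0, 0, 0, 1, 0, 0, 0.03, 0, 0, 0, 1, 0, 0, 0.04, 0, 0, 0, 1, 0, 0, 0.04, 0, 0, 0, 1, -0.03, 0, 0.02, 0, 0, 0, 1, -0.03, 0, 0.02, 0, 0, 0, 1]
}}

```text
time_s: 9.38
ee_pos: [0.4094, 0.1085, 0.2393]
eef_rot: [3.11, 1.57, 0.191]
force: [-1.2, 0.9, -0.3]
grip_width: 0.0005
```

>>> {"op": "jog_arm", "data": {
  "rows": [-0.03, 0, 0, 0, 0, 0, 1, -0.03, 0, 0, 0, 0, 0, 1, 0, 0, 0, 0, 0, 0, 1, 0, 0, 0, 0, 0, 0, 1]
}}

```text
time_s: 9.72
ee_pos: [0.3493, 0.1087, 0.2383]
eef_rot: [3.111, 1.569, 0.194]
force: [0.4, -0.8, 0.1]
grip_width: 0.0002
```

```bash
python3 - <<'E'
from plan import *
im,d=ctrl.camera("top");c=im[170:290,140:365]
cv2.imwrite("pics/top8.png",cv2.resize(c[:,:,::-1],None,fx=3.5,fy=3.5,interpolation=cv2.INTER_CUBIC))
im,d=ctrl.camera("scene");c=im[140:270,220:365]
cv2.imwrite("pics/s8.png",cv2.resize(c[:,:,::-1],None,fx=4,fy=4,interpolation=cv2.INTER_CUBIC))
E
```

```text
t 9.7167 p [0.3493 0.1087 0.2383] F [ 0.36 -0.84  0.09] w 0.0002150616535869471 q6 1.548307403567852 jaw -77.16867745731216 down -0.9999983418526258
```

View pics/top8.png

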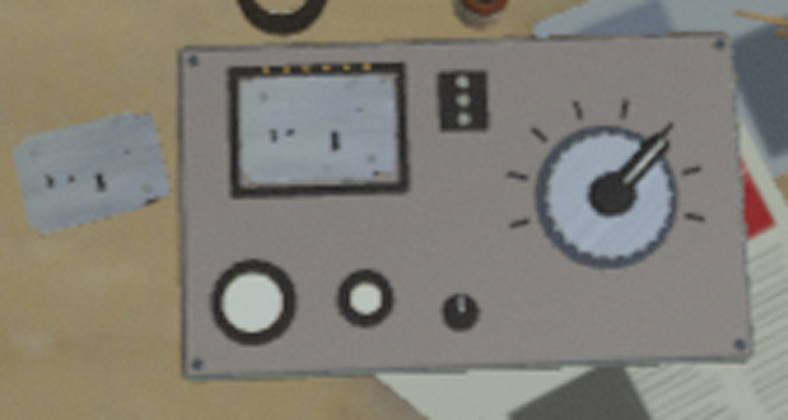

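View pics/s8.png

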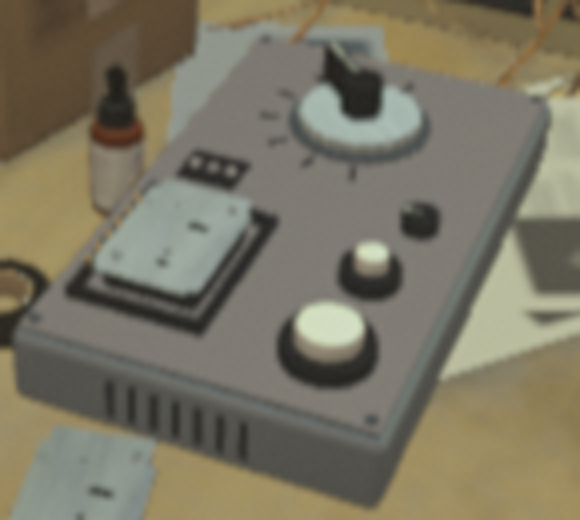

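The selector is at the sixth tick (line toward (665,135)), the large button at (253,300) is up again, and everything else is in place.

```bash
python3 -c "
from station import ctrl
print(ctrl.hand_in())"
```

```text
the job is handed in; nothing more can be done
None
```

The selector is in position 6, the large button has been pressed fully down and released, and the job is handed in. No verdict is reported.

- **Selector:** it started in position 2. I pushed the pointer four clicks clockwise with the shut fingertip, checking a picture after each click. The force readings at the end of each move were at most about 5 N.
- **Button:** I pressed it until it stopped against its end, about 14 N at the tool, then let go and moved the arm clear.
- **Last checks:** the pictures show the pointer on the sixth tick and both buttons up. The module, the second module, the trimmer, the tape and the bottle show no visible movement. The arm was touching nothing, and the run took about 10 s.
- **Disagreements:** the scene camera showed the pointer about 2 pixels off its calculated position. The top camera read panel height about 2.5 mm high. A depth-based estimate of the button's position was also about 1 cm off, so I discarded it. None of these affected the moves.

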